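# Push the dead block capacitor into the scrap bin

## Task

The block-shaped capacitor is dead: push it across the marble and over the bench's far edge so that it drops into the open scrap bin standing below. Slide it, do not pick it up, and leave the round capacitor standing where it is.

Things in the scene. Friction and masses are not known exactly. Their poses are not given: they have to be found in the camera images.
- block_capacitor: The dead capacitor: a blue plastic rectangular block, 52 mm long (its x) by 36 mm wide (its y) by 32 mm tall (z), with four brass tabs 9 mm tall on its top, 0.05 to 0.10 kg. It lies loose on the marble bench top (z = 0). Origin at the centre of its underside, z up.
- round_capacitor: A good capacitor, to be left alone: a blue plastic cylinder standing upright, diameter 42 mm, 68 mm tall, with four brass tabs 9 mm tall on top, loose on the bench. Origin at the centre of its underside, z along its axis.
- scrap_bin: Open grey box-shaped scrap bin, fixed, on a trolley below the bench's far edge. 200 mm (its x) by 280 mm (its y) by 130 mm tall, walls 4 mm, axes parallel to the world's. Origin: centre of its underside, 190 mm below the bench top; the rim is 60 mm below the bench top. Its near part is under the bench; 130 to 150 mm of the mouth (in x) lies open beyond the edge.
- bench_edge (a point): Middle of the bench's far top edge. The edge is straight and runs along y through this point, at the height of the bench top (z = 0); the slab is 40 mm thick, and beyond its edge (greater x) there is nothing at bench height.
Not all that is in view belongs to the job. Leave any brown look-alike of the block_capacitor alone.

How it is judged:
At the end, for the whole second after the job is handed in: The block capacitor lies at rest inside the scrap bin (its origin within the bin's walls and less than 90 mm above the bin's underside); the round capacitor stands upright (within 10 degrees) less than 15 mm from where it was (x of block_capacitor in the frame of scrap_bin between -0.098 and 0.098 m and y of block_capacitor in the frame of scrap_bin between -0.138 and 0.138 m and z of block_capacitor in the frame of scrap_bin between -0.005 and 0.09 m and linear speed of block_capacitor below 0.03 m/s and distance of round_capacitor from where it was at the start of the episode below 0.015 m and angle between round_capacitor's own z axis and vertical below 0.17 rad); the robot touches nothing.
It fails at once if the block capacitor is picked up (its underside's centre rises more than 30 mm above the bench top) (height (world z) of block_capacitor above 0.03 m).
It fails at once if the round capacitor is moved by more than 15 mm or tipped by more than 10 degrees (distance of round_capacitor from where it was at the start of the episode above 0.015 m or angle between round_capacitor's own z axis and vertical above 0.17 rad).
It also fails if it takes over 32 s, if anything falls off the work surface, if the arm or the gripper's body presses on something with over 40 N, if the wrist force passes 120 N, or if a joint passes its speed limit or range.

## Robot

A 7-joint arm with a two-finger parallel gripper is mounted at the origin on the work surface. World frame = base frame: x ahead of the robot, y to its left, z up, the work surface at z = 0. Lengths are in m, angles in rad, forces in N, time in s.
With the tool pointing down it reaches from about 0.4 to 0.85 m from the base axis. Payload 4.5 kg.
Tool frame: the origin (TCP) lies between the finger pads; the fingertips stand 14 mm ahead of it and the grasp point (between the pads) lies 5 mm behind it; x points along the fingers, z is the direction in which the jaws open and shut, and the axes are right-handed (so a half turn about x gives the same grasp; the last joint's range is limited). The gripper opens to 88 mm and grips with 3 to 60 N. Pads are 18 mm wide; open, the fingers measure 123 mm over their backs; the gripper's body (75 mm by 187 mm) begins 45 mm behind the grasp point.
Start: joints at [1.378, 0.689, -0.195, 1.565, 0.157, 0.902, -0.215], TCP at [0.141, -0.609, 0.253] pointing down, gripper open.
Joint ranges: [-3.01, 3.01], [-0.46, 2.08], [-1.47, 1.51], [0.13, 2.56], [-1, 4.14], [0.04, 2.09], [-2.66, 2.66]. Speed limits (rad/s): [2.57, 2.57, 3.14, 3.14, 3.14, 3.14, 3.14].

## Interface

Orientations are given as a unit quaternion [x, y, z, w].
In Python, from plant import r, cams gives the robot as it stands.
- The arm moves only by the tool apply_moves, never from a script. Its arguments are lists of equal length, an entry for each row: "travel": the shift along the world's x, y, z in cm, a list of three; "roll": the turn about the world's z in degrees; "gripper": the finger opening in cm, from 0 to 8.81. In form: {"travel": [[x, y, z], ...], "roll": [roll, ...], "gripper": [gripper, ...]}. A call has exactly 8 rows; each row is the pose to reach, as a shift and turn from the pose commanded when the call began; what a row does not reach only later rows make up. A row lasts 1/12 s, in which the tool goes at most 41.7 mm and 7.16 degrees, less where a joint would pass 70% of its speed; a pose out of reach is approached as far as the arm can. A call with a gripper value outside its range is refused whole. The fingers move at their own pace and stop on an object; "newtons" is the grip in N (left out, the last holds). Time passes only in rows, so rows that repeat a pose let the fingers close, or fill a call up. It gives the time, the measured TCP pose, the force and the opening at its end, in the units of the state.
- r.get_state(): the state, without advancing time (a new reading comes with each control period).
- cams.snapshot(name): name is "scene" or "top"; returns a dict with "image" (480x640x3 uint8, red, green, blue), "fx", "fy", "cx", "cy" (pixels), "R" (3x3) and "t" (3): a world point X has camera coordinates R X + t. Camera axes: x right, y down, z forward; pixel columns grow to the right and rows downward; lengths in m; the calibration is good to about 2 mm. A picture is of the moment at which its call begins. There is no depth.
- r.finish_job(): hands the job in, once; it reports no verdict.
The state is a dict: "clock": time; "q": joint angles; "qd": joint speeds; "joint_torque": joint torques, N m; "tool_pos": TCP position; "eef_rot": TCP orientation; "contact_force": force on the tool from outside, world axes, zero at the start; "moment": the same for the moment, N m; "opening": opening from 0.0 (shut) to 1.0 (fully open).
Only numpy, scipy, OpenCV 4.12 (cv2) and the standard library are available. Lean on these libraries where they do the work, as an engineer would, in place of code of your own. Each camera call takes 0.05 s, during which the arm holds its last target. There are 200 camera calls.

## Working session

There is one attempt and no reset: what is moved stays moved. The work goes in short steps, Python scripts to look and compute and a tool call to move; the robot and the scene stay as the last step left them, time stands still between calls to the robot, and variables do not carry over. Pictures are saved under pics/ and viewed, about 8 in all and at most 12, crops included, and the job is handed in when it is done.

Besides the shell and the picture viewer there is one more tool, called after "Call:" as name(argument=value, ...) on one line, values as JSON. apply_moves: Moves the arm, as the interface text tells. Its arguments: {"type":"object","properties":{"travel":{"type":"array","items":{"type":"array","items":{"type":"number"}}},"roll":{"type":"array","items":{"type":"number"}},"gripper":{"type":"array","items":{"type":"number"}},"newtons":{"type":"number"}},"required":["travel","roll","gripper"]}

```bash
mkdir -p pics
cat > h.py <<'E'
import numpy as np, cv2
from plant import r, cams
def snap(n):
    s=cams.snapshot(n); s['bgr']=cv2.cvtColor(np.asarray(s['image'],np.uint8),cv2.COLOR_RGB2BGR); s['R']=np.array(s['R']); s['t']=np.array(s['t']); return s
def ray(s,u,v):
    d=s['R'].T@np.array([(u-s['cx'])/s['fx'],(v-s['cy'])/s['fy'],1]); return -s['R'].T@s['t'],d
def plane(s,u,v,z):
    o,d=ray(s,u,v); return o+d*(z-o[2])/d[2]
def tri(s1,p1,s2,p2):
    o1,d1=ray(s1,*p1);o2,d2=ray(s2,*p2)
    k=np.linalg.lstsq(np.c_[d1,-d2],o2-o1,rcond=None)[0]
    a,b=o1+k[0]*d1,o2+k[1]*d2
    return (a+b)/2,np.linalg.norm(a-b)
def proj(s,X):
    c=s['R']@np.array(X)+s['t']; return s['fx']*c[0]/c[2]+s['cx'],s['fy']*c[1]/c[2]+s['cy']
E
python3 - <<'E'
from h import *
for n in('scene','top'):
    s=snap(n); cv2.imwrite(f'pics/{n}0.png',s['bgr']); print(n,-s['R'].T@s['t'],s['fx'])
    hsv=cv2.cvtColor(s['bgr'],cv2.COLOR_BGR2HSV)
    m=cv2.inRange(hsv,(95,90,30),(130,255,255))
    for c in cv2.findContours(m,0,2)[0]:
        if cv2.contourArea(c)>60: print(cv2.contourArea(c),cv2.boundingRect(c),cv2.minAreaRect(c))
print(r.get_state())
E
```

```text
scene [0.88432516 0.20829905 0.4546917 ] 435.3133860907612
663.0 (363, 172, 41, 44) ((382.0755920410156, 193.4195098876953), (33.873870849609375, 40.089900970458984), 24.775142669677734)
421.5 (0, 137, 31, 45) ((10.222311019897461, 161.23558044433594), (51.249786376953125, 13.936591148376465), 54.090274810791016)
445.5 (32, 131, 39, 32) ((47.20000076293945, 148.6000213623047), (42.93250274658203, 19.677398681640625), 26.56505012512207)
936.0 (266, 115, 28, 48) ((280.37554931640625, 138.88690185546875), (46.804107666015625, 27.112136840820312), 87.27368927001953)
465.0 (0, 0, 48, 21) ((23.5, 10.0), (20.0, 47.0), 90.0)
top [0.36335411 0.0090625  0.81924853] 609.7772258778544
994.0 (393, 276, 38, 36) ((411.1153564453125, 293.4230651855469), (32.4499626159668, 39.10636520385742), 56.3099365234375)
1086.0 (259, 266, 33, 43) ((275.3154296875, 286.9769592285156), (28.652023315429688, 40.559356689453125), 7.125016689300537)
{'clock': 0.1, 'q': array([ 1.37781481,  0.68989991, -0.19449172,  1.56621039,  0.15730216,
        0.90251918, -0.21509937]), 'qd': array([ 5.73706689e-04, -2.23325437e-03, -2.52105072e-03, -2.34858505e-03,
       -2.27349051e-04,  1.72664882e-03,  3.85462242e-05]), 'joint_torque': array([-2.93393459e-03, -5.28498852e+01, -1.27131063e+00, -1.53837472e+01,
       -5.25373151e-02,  1.97025191e-03,  4.06231413e-05]), 'tool_pos': array([ 0.14034894, -0.60848728,  0.25199753]), 'eef_rot': array([ 0.4405226 ,  0.55385986, -0.43987814,  0.55288907]), 'contact_force': array([ 0.29718677, -0.47481669, -0.57710337]), 'moment': array([ 0.00810078, -0.01077363, -0.01591884]), 'opening': 0.9967875512801996}
```

View pics/scene0.png

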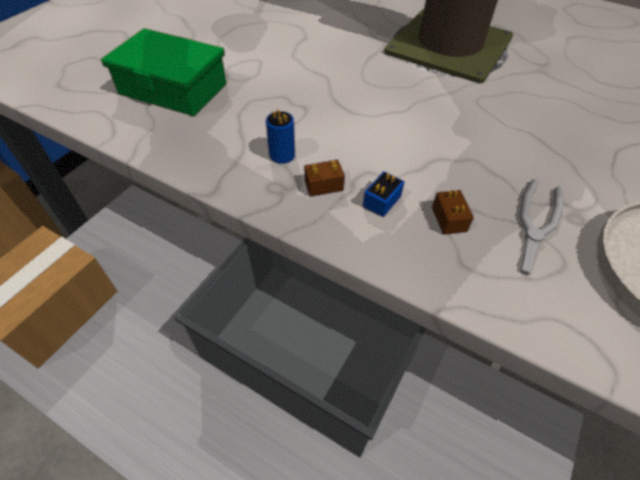

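View pics/top0.png

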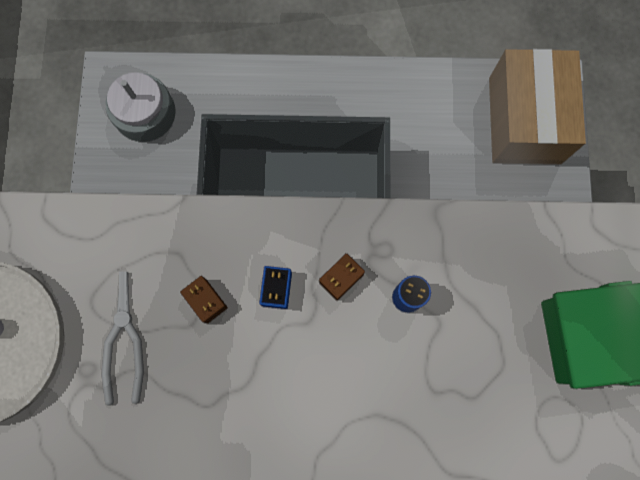

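The blue square-topped thing at top (275,287), scene (382,193), fits the block. The blue cylinder at top (411,293), scene (280,139), is the round capacitor. The brown ones at top (203,299) and (342,277) are look-alikes. I'll confirm with a crop and measure.

Run:
```python
from h import *
from scipy.spatial.transform import Rotation as Ro
S=snap('scene');T=snap('top')
a=cv2.resize(T['bgr'][180:330,170:450],None,fx=2.5,fy=2.5,interpolation=2); cv2.imwrite('pics/crop1.png',a)
hsv=cv2.cvtColor(T['bgr'],cv2.COLOR_BGR2HSV);m=cv2.inRange(hsv,(95,90,30),(130,255,255))
for c in cv2.findContours(m,0,2)[0]:
    if cv2.contourArea(c)>60:
        b=cv2.boxPoints(cv2.minAreaRect(c)); print('top corners z=.032\n',np.array([plane(T,*p,.032)[:2] for p in b]).round(3), 'ctr',plane(T,*b.mean(0),.032).round(3))
# tabs: centroids of yellow inside the block, both views
def tabs(s,x,y,w,h):
    hv=cv2.cvtColor(s['bgr'],cv2.COLOR_BGR2HSV)[y:y+h,x:x+w]; q=cv2.inRange(hv,(12,80,60),(35,255,255)); M=cv2.moments(q,True); return (M['m10']/M['m00']+x,M['m01']/M['m00']+y)
for nm,bs,bt in(('block',(363,168,41,48),(259,262,36,50)),('round',(266,105,30,40),(390,272,44,42))):
    p,q=tabs(S,*bs),tabs(T,*bt); print(nm,p,q,tri(S,p,T,q))
for u,v in((200,197),(275,198),(388,200),(203,116),(389,118)): print((u,v),plane(T,u,v,0).round(3),plane(T,u,v,-.06).round(3))
st=r.get_state(); R=Ro.from_quat(st['eef_rot']).as_matrix(); print(R.round(3),st['tool_pos'])
print('jaw yaw',np.degrees(np.arctan2(R[1,2],R[0,2])))
```

```text
top corners z=.032
 [[ 0.463 -0.072]
 [ 0.492 -0.114]
 [ 0.457 -0.137]
 [ 0.429 -0.095]] ctr [ 0.46  -0.104  0.032]
top corners z=.032
 [[0.441 0.093]
 [0.494 0.088]
 [0.49  0.051]
 [0.437 0.056]] ctr [0.465 0.072 0.032]
block (384.21875, 183.51041666666666) (274.4153846153846, 285.4923076923077) (array([0.4675791 , 0.07156312, 0.03386852]), np.float64(0.0029124016910009754))
round (279.7959183673469, 115.94897959183673) (415.06849315068496, 290.2191780821918) (array([ 0.45959746, -0.10402426,  0.0715874 ]), np.float64(0.0009762494377317701))
(200, 197) [0.594 0.184 0.   ] [ 0.611  0.196 -0.06 ]
(275, 198) [0.594 0.079 0.   ] [ 0.611  0.084 -0.06 ]
(388, 200) [ 0.594 -0.078  0.   ] [ 0.611 -0.085 -0.06 ]
(203, 116) [0.714 0.186 0.   ] [ 0.74   0.199 -0.06 ]
(389, 118) [ 0.716 -0.08   0.   ] [ 0.742 -0.087 -0.06 ]
[[-0.     0.974  0.225]
 [ 0.001  0.225 -0.974]
 [-1.    -0.    -0.001]] [ 0.14045023 -0.60867624  0.25223903]
jaw yaw -77.00018966731287
```

View pics/crop1.png

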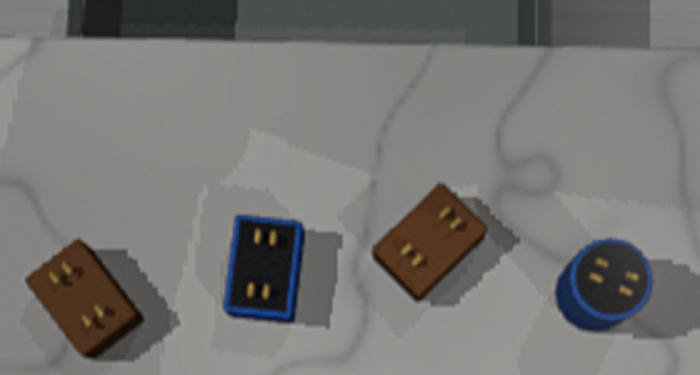

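The crop confirms it: the blue box with a rectangular top at crop (263,268), between the two brown ones, is the block at (0.465, 0.072), yaw −5°, and its size of about 53×37 mm matches. Its tabs triangulate to z 34 mm, a bit low against the 32–41 mm tab span but acceptable. The edge is at x=0.594, and the bin spans y −0.087 to 0.198. I'll push along the block's long axis from behind with the jaws shut.

Call:
apply_moves(travel=[[4, 3.5, 0], [8, 7, 0], [12, 10.5, 0], [15, 13.5, 0], [18, 16, 0], [21, 18.5, 0], [24, 21, 0], [26, 23, 0]], roll=[-2, -5, -8, -11, -14, -16, -18, -18], gripper=[0, 0, 0, 0, 0, 0, 0, 0], newtons=20)

```text
clock: 0.87
tool_pos: [0.3918, -0.387, 0.2528]
eef_rot: [-0.522, -0.477, 0.522, -0.477]
contact_force: [0.3, -0.8, -0.4]
opening: 0.419
```

Call:
apply_moves(travel=[[0, 4, 0], [0.5, 8, 0], [0.5, 12, 0], [1, 16, 0], [1, 20, 0], [1, 24, 0], [1, 28, 0], [1, 32, 0]], roll=[0, 0, 0, 0, 0, 0, 0, 0], gripper=[0, 0, 0, 0, 0, 0, 0, 0])

```text
clock: 1.53
tool_pos: [0.4001, -0.0666, 0.2529]
eef_rot: [0.522, 0.478, -0.521, 0.478]
contact_force: [0.9, 0.5, 0.5]
opening: 0.007
```

Call:
apply_moves(travel=[[0, 4, 0], [0, 8, 0], [0, 12, 0], [0, 13.6, 0], [0, 13.6, -4], [0, 13.6, -8], [0, 13.6, -12], [0, 13.6, -12]], roll=[0, 0, 0, 0, 0, 0, 0, 0], gripper=[0, 0, 0, 0, 0, 0, 0, 0])

```text
clock: 2.2
tool_pos: [0.3966, 0.0673, 0.1258]
eef_rot: [-0.516, -0.481, 0.526, -0.476]
contact_force: [-0.8, -0.2, -0.1]
opening: 0.004
```

Call:
apply_moves(travel=[[0.5, 0.3, 0], [0.5, 0.3, 0], [0.5, 0.3, 0], [0.5, 0.3, 0], [0.5, 0.3, 0], [0.5, 0.3, 0], [0.5, 0.3, 0], [0.5, 0.3, 0]], roll=[0, 0, 0, 0, 0, 0, 0, 0], gripper=[0, 0, 0, 0, 0, 0, 0, 0])

```text
clock: 2.87
tool_pos: [0.4055, 0.0706, 0.1333]
eef_rot: [0.522, 0.477, -0.521, 0.478]
contact_force: [-0.1, -0.1, -0.2]
opening: 0.007
```

Run:
```python
from h import *
from scipy.spatial.transform import Rotation as Ro
s=snap('scene');t=snap('top');st=r.get_state();R=Ro.from_quat(st['eef_rot']).as_matrix();print(st['tool_pos'],R.round(3),np.degrees(np.arctan2(R[1,2],R[0,2])),st['q'].round(2))
cv2.imwrite('pics/s2.png',s['bgr'])
tip=st['tool_pos']+R[:,0]*.014;print('tip px',proj(s,tip),proj(t,tip))
```

```text
[0.40539528 0.07062312 0.13291298] [[ 0.     0.996 -0.087]
 [ 0.    -0.087 -0.996]
 [-1.     0.    -0.   ]] -95.00414998616218 [-0.28  0.68 -0.01  2.3   0.02  0.16 -1.96]
tip px (np.float64(414.0201646034609), np.float64(106.92484295376914)) (np.float64(268.88660337085173), np.float64(329.40928605406134))
```

View pics/s2.png

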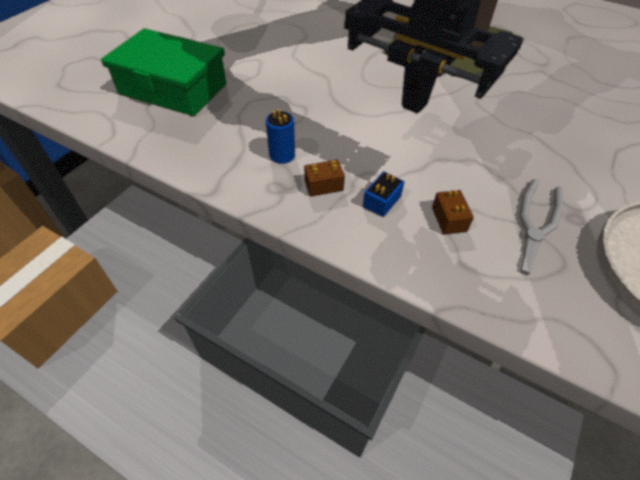

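Fingertip at scene (414,107) agrees with the projection. Lower behind the block.

Call:
apply_moves(travel=[[0.6, 0.6, -2], [0.6, 0.6, -4], [0.6, 0.6, -6], [0.6, 0.6, -8], [0.6, 0.6, -9], [0.6, 0.6, -10], [0.6, 0.6, -10.5], [0.6, 0.6, -10.5]], roll=[0, 0, 0, 0, 0, 0, 0, 0], gripper=[0, 0, 0, 0, 0, 0, 0, 0])

```text
clock: 3.63
tool_pos: [0.4278, 0.0794, 0.0393]
eef_rot: [-0.512, -0.484, 0.53, -0.472]
contact_force: [0.1, -0.5, 0.0]
opening: 0.004
```

Run:
```python
from h import *
from scipy.spatial.transform import Rotation as Ro
s=snap('scene');t=snap('top');st=r.get_state();R=Ro.from_quat(st['eef_rot']).as_matrix();print(st['tool_pos'],R.round(3),st['q'].round(3),st['contact_force'])
cv2.imwrite('pics/s3.png',np.hstack([cv2.resize(s['bgr'][20:260,230:500],None,fx=1.48,fy=1.48),cv2.resize(t['bgr'][200:440,170:440],None,fx=1.48,fy=1.48)]))
```

```text
[0.4270758  0.07901428 0.04054655] [[-0.03   0.996 -0.089]
 [-0.005 -0.089 -0.996]
 [-1.    -0.029  0.008]] [-0.262  0.898 -0.04   2.241  0.707  0.043 -2.654] [ 0.13298834 -0.06804101 -0.54719793]
```

View pics/s3.png

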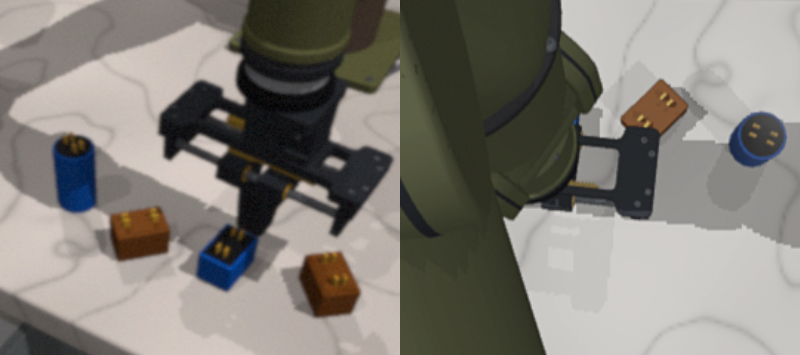

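The right half of the picture shows the arm hiding the block. The left half shows the fingertips just behind the block, at crop (255,230), at about its top edge. Joints 6 and 7 are at their limits this close in, so the tip stays at z≈26 mm, which is still below the 32 mm top. I'll start pushing slowly and lower the tip as reach allows.

Call:
apply_moves(travel=[[0.3, 0, 0], [0.6, 0, 0], [0.9, -0.1, 0], [1.2, -0.1, 0], [1.5, -0.1, -0.2], [1.8, -0.2, -0.4], [2, -0.2, -0.6], [2, -0.2, -0.6]], roll=[0, 0, 0, 0, 0, 0, 0, 0], gripper=[0, 0, 0, 0, 0, 0, 0, 0])

```text
clock: 4.4
tool_pos: [0.448, 0.0771, 0.0343]
eef_rot: [-0.513, -0.483, 0.53, -0.472]
contact_force: [0.7, -0.3, -0.7]
opening: 0.005
```

Run:
```python
from h import *
from scipy.spatial.transform import Rotation as Ro
s=snap('scene');st=r.get_state();R=Ro.from_quat(st['eef_rot']).as_matrix();print(st['tool_pos'],R.round(3),st['q'].round(3),st['contact_force'])
cv2.imwrite('pics/s4.png',cv2.resize(s['bgr'][60:260,240:500],None,fx=2.5,fy=2.5))
```

```text
[0.44773542 0.07716562 0.03442261] [[-0.029  0.996 -0.087]
 [-0.005 -0.087 -0.996]
 [-1.    -0.028  0.007]] [-0.215  0.912 -0.089  2.182  0.711  0.104 -2.638] [0.58329163 0.41133003 0.64282738]
```

View pics/s4.png

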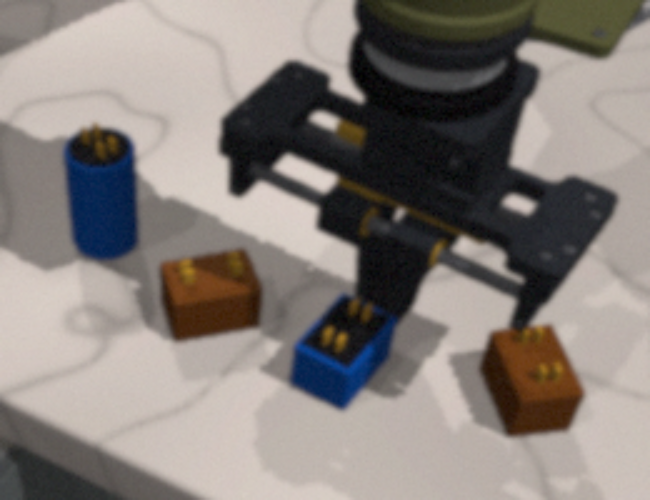

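The fingers sit squarely behind the block at crop (345,350), which is sliding straight. Brown and round are untouched. Lower the tip a little and continue.

Call:
apply_moves(travel=[[0.6, 0, -0.3], [1.2, -0.1, -0.6], [1.8, -0.2, -0.8], [2.4, -0.2, -0.8], [3.2, -0.3, -0.8], [4, -0.3, -0.8], [4.8, -0.4, -0.8], [5.6, -0.5, -0.8]], roll=[0, 0, 0, 0, 0, 0, 0, 0], gripper=[0, 0, 0, 0, 0, 0, 0, 0])

```text
clock: 5.12
tool_pos: [0.5045, 0.072, 0.0267]
eef_rot: [-0.513, -0.483, 0.53, -0.472]
contact_force: [-0.9, 0.1, -0.4]
opening: 0.003
```

Run:
```python
from h import *
s=snap('scene');st=r.get_state();print(st['tool_pos'],st['eef_rot'].round(3),st['q'].round(3),st['contact_force'])
cv2.imwrite('pics/s5.png',cv2.resize(s['bgr'][60:260,240:500],None,fx=2.5,fy=2.5))
```

```text
[0.50661014 0.07160515 0.02673843] [-0.514 -0.482  0.529 -0.472] [-0.095  0.946 -0.223  2.012  0.688  0.284 -2.56 ] [ 1.76716492  0.07662525 -0.26444215]
```

View pics/s5.png

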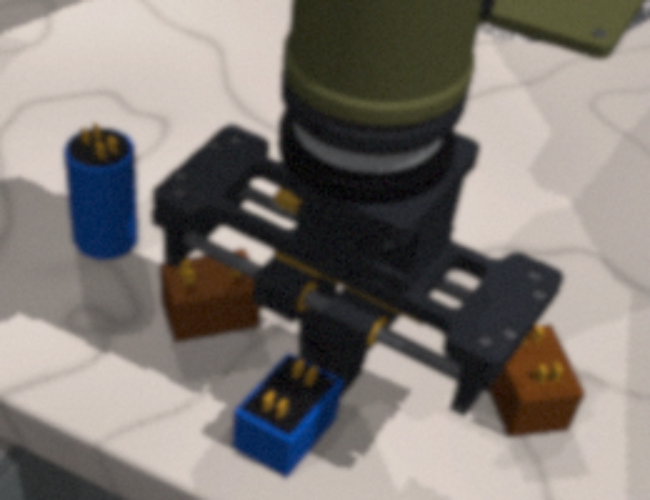

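Block at crop (290,415), still square ahead of the fingers. Browns and round haven't moved. Push over the edge.

Call:
apply_moves(travel=[[1, -0.1, 0], [2, -0.2, 0], [3, -0.3, 0], [4, -0.4, 0], [5, -0.5, 0], [6, -0.6, 0], [7, -0.6, 0], [8, -0.7, 0]], roll=[0, 0, 0, 0, 0, 0, 0, 0], gripper=[0, 0, 0, 0, 0, 0, 0, 0])

```text
clock: 5.83
tool_pos: [0.584, 0.065, 0.0267]
eef_rot: [-0.513, -0.483, 0.53, -0.472]
contact_force: [0.3, -0.1, 0.6]
opening: 0.006
```

Call:
apply_moves(travel=[[1, -0.1, 0], [2, -0.1, 0], [2.5, -0.1, 0], [2.5, -0.1, 0], [2.5, -0.1, 1], [2.5, -0.1, 3], [2.5, -0.1, 6], [2.5, -0.1, 10]], roll=[0, 0, 0, 0, 0, 0, 0, 0], gripper=[0, 0, 0, 0, 0, 0, 0, 0])

```text
clock: 6.5
tool_pos: [0.6057, 0.0638, 0.1262]
eef_rot: [-0.51, -0.485, 0.532, -0.471]
contact_force: [0.7, -1.0, -0.7]
opening: 0.002
```

Run:
```python
from h import *
s=snap('scene');t=snap('top');st=r.get_state();print(st['tool_pos'],st['contact_force'])
cv2.imwrite('pics/s6.png',np.hstack([cv2.resize(s['bgr'],(400,300)),cv2.resize(t['bgr'],(400,300))]))
for s in(s,t):
    hsv=cv2.cvtColor(s['bgr'],cv2.COLOR_BGR2HSV)
    m=cv2.inRange(hsv,(95,90,20),(130,255,255))
    print([(cv2.contourArea(c),cv2.boundingRect(c)) for c in cv2.findContours(m,0,2)[0] if cv2.contourArea(c)>60])
```

```text
[0.61138013 0.06571022 0.13301016] [1.36697397 0.02604071 0.30193474]
[(553.5, (274, 356, 32, 31)), (201.0, (269, 145, 19, 18)), (417.5, (0, 137, 31, 45)), (450.0, (32, 131, 39, 32)), (289.0, (267, 126, 28, 21)), (464.0, (0, 0, 48, 21))]
[(63.0, (298, 159, 8, 18))]
```

View pics/s6.png

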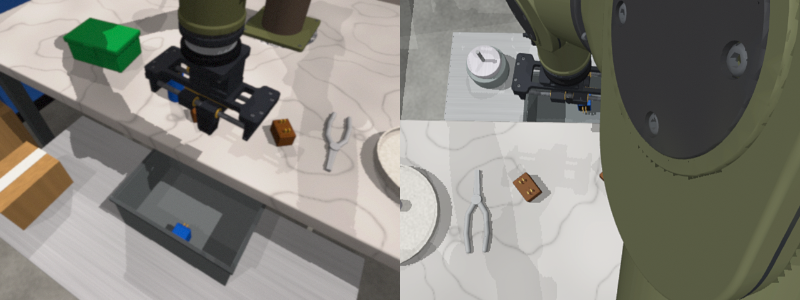

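The blue block lies in the bin at scene pixel (290,371). I'll raise and withdraw the arm for a clear check.

Call:
apply_moves(travel=[[0, 2, 3], [0, 5, 6], [0, 9, 9], [0, 13, 10], [0, 17, 10], [0, 21, 10], [0, 25, 10], [0, 25, 10]], roll=[0, 0, 0, 0, 0, 0, 0, 0], gripper=[0, 0, 0, 0, 0, 0, 0, 0])

```text
clock: 7.27
tool_pos: [0.6036, 0.3259, 0.2273]
eef_rot: [-0.511, -0.489, 0.525, -0.472]
contact_force: [-1.0, 1.9, -0.1]
opening: 0.002
```

Run:
```python
from h import *
s=snap('scene');t=snap('top');st=r.get_state();print(st['tool_pos'],st['contact_force'])
cv2.imwrite('pics/s7.png',np.hstack([cv2.resize(s['bgr'],(400,300)),cv2.resize(t['bgr'],(400,300))]))
B={}
for n,v in(('s',s),('t',t)):
    hsv=cv2.cvtColor(v['bgr'],cv2.COLOR_BGR2HSV)
    m=cv2.inRange(hsv,(95,90,20),(130,255,255))
    print([(cv2.contourArea(c),cv2.boundingRect(c)) for c in cv2.findContours(m,0,2)[0] if cv2.contourArea(c)>60])
print('block in bin',plane(s,290,371,-.17))
```

```text
[0.6061904  0.31726148 0.22647237] [ 0.61956548 -1.53544088  0.46904303]
[(579.5, (275, 355, 32, 32)), (421.5, (0, 137, 31, 45)), (455.5, (32, 131, 39, 33)), (926.0, (266, 115, 28, 48)), (464.0, (0, 0, 48, 21))]
[(991.0, (393, 276, 38, 36)), (434.5, (283, 149, 23, 28))]
block in bin [ 0.69372095  0.05338478 -0.17      ]
```

View pics/s7.png

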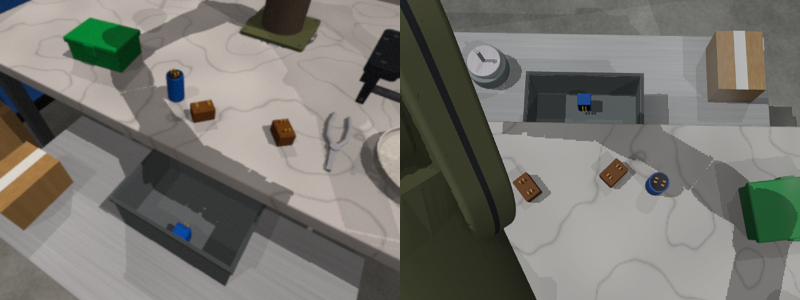

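The round capacitor's bounding boxes are the same as at the start in both views (266,115 and 393,276). The block lies at rest on the bin floor at about (0.69, 0.05), well inside the walls. The arm is clear, so I'm handing in.

```bash
python3 -c "
from plant import r
print(r.finish_job())"
```

```text
the job is handed in; nothing more can be done
None
```

The dead block capacitor is in the scrap bin. I slid it along its long axis with the closed fingertips and over the far edge, never lifting it, and handed the job in at about 7.4 s of the 32 s allowed.

**Last checks:**
- **Block:** it lies on the bin floor at about (0.69, 0.05), and the two last pictures, about 0.8 s apart, put it in the same place to within a pixel. I cast that position onto an assumed height from one view and did not triangulate it.
- **Round capacitor:** it is upright, with the same bounding boxes as at the start in both views.
- **Brown look-alikes:** they show no visible movement in the pictures.
- **Arm:** it is well clear of everything; the wrist forces I read stayed within about 2 N.

**What disagreed:**
- **Low approach:** close to the base, joints 6 and 7 reached their limits, so the push began with the fingertips at about 26 mm instead of the planned 14 mm or so, with about 2° of tilt. I lowered them to about 13 mm as the arm moved outward.
- **Height check:** the block's tabs triangulated about 3 mm lower than expected, with a 3 mm gap between the two rays. That was good enough for the push.

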